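# Empty the sinker bin and check it by heft

### The job

Lift the hooded bin by its handle, tip it mouth down over the tray so that its three disc sinkers slide out, and after each tip hold it level, still and well clear of everything for about a second to judge by its weight whether a sinker is still caught inside. If it is still too heavy, free the sinker (lean the bin towards the side without the rib, then level it) and tip it again, until a heft after the last tip shows it empty. Then stand the empty bin upright centred on its rubber mat, wholly on it, and let go, leaving all three sinkers in the tray and the spool, jar and screwdriver undisturbed.

Things in the scene. Friction and masses are not known exactly. Their poses are not given: they have to be found in the camera images.
- bin: the loose bin, grey sheet metal, 0.300 kg when empty; 150 mm long (x), 108 mm wide (y), 68 mm high without the handle; walls, floor and hood 4 mm. Origin: centre of its underside, z up. Its -x end is an open mouth without a lip, its +x end is closed; the hood covers it from x = -35 mm to the closed end, so only the 40 mm of floor by the mouth shows from above (side walls 30 mm high there)
- bin_rib (a point): inside the bin, unseen under the hood: middle of the top of a rib 22 mm high and 4 mm thick that stands across the +y half of the floor (from the middle to the +y wall), at the bin's x = 0; the -y half is clear. A sinker behind it (x above 0) stays in when the bin is tipped straight forward. Leaning the level bin 50 degrees to its -y side slides it to the -y wall, clear of the rib
- bin_handle (a point): centre of the bin's black handle bar, 16 mm thick (x), 76 mm long (y), 20 mm high, joined to the hood by a 10 mm wide post at either end (56 mm free between them). It lies 106 mm above the bin's underside and 10 mm from the bin's middle towards +x; the hood's top is 38 mm below it. Axes are the bin's
- bin_mouth (a point): middle of the floor's front edge at the mouth: 85 mm towards -x from the handle's centre and 102 mm below it. Axes are the bin's. Sinkers slide on the floor at slopes of 40 degrees; with the mouth lowest, 55 degrees empties the bin surely, but for what the rib holds
- bin_base (a point): centre of the bin's underside. Axes are the bin's
- mat_mid (a point): centre of the top of the black rubber mat, 200 mm (x) by 160 mm (y), 3 mm thick, fixed to the bench; the bin starts on it
- tray_floor (a point): centre of the inner floor of the white plastic tray, fixed to the bench: 260 mm (x) by 280 mm (y) outside, 45 mm high, walls and floor 5 mm
- disc0_mid (a point): a dark metal disc sinker, 36 mm across and 16 mm thick, 0.16 to 0.21 kg; the point is its centre, z along its axis. It starts flat on the bin's floor, ahead of the rib
- disc1_mid (a point): a dark metal disc sinker, 36 mm across and 16 mm thick, 0.16 to 0.21 kg; the point is its centre, z along its axis. It starts flat on the bin's floor, ahead of the rib
- disc2_mid (a point): a dark metal disc sinker, 36 mm across and 16 mm thick, 0.16 to 0.21 kg; the point is its centre, z along its axis. It starts flat on the bin's floor, under the hood, somewhere behind the rib or beside it
- disc0: the same sinker as point disc0_mid; origin at the centre of its flat underside
- disc1: the same sinker as point disc1_mid; origin at the centre of its flat underside
- disc2: the same sinker as point disc2_mid; origin at the centre of its flat underside
- spool: bystander: grey line spool, 80 mm across, 50 mm high, standing; origin at the centre of its underside
- jar: bystander: jar with a black cap, 60 mm across, 70 mm high, standing; origin at the centre of its underside
- driver: bystander: screwdriver about 200 mm long, lying on the bench at the left of the work; origin underneath it
There are look-alikes about, which are no part of the job. What is meant by the bin is not pink, and is the smaller of those in its own colour.

How it is judged (in metres and radians):
On the way, in this order (a step that is already met when the one before it is completed fails the run):
1. the bin is tipped by more than 35 degrees with its mouth over the tray (angle between bin_handle's own z axis and vertical above 0.6 rad and horizontal distance between bin_mouth and tray_floor below 0.14 m), for 0.1 s.
2. the emptied bin is hefted: held in the air by the fingers, upright within 14 degrees, handle more than 150 mm above the bench, still for 0.4 s, with all three sinkers in the tray (angle between bin_handle's own z axis and vertical below 0.25 rad and height (world z) of bin_handle above 0.15 m and linear speed of bin below 0.03 m/s and angular speed of bin below 0.2 rad/s and contact force between the fingers and bin above 1 N and x of disc0_mid in the frame of tray_floor between -0.128 and 0.128 m and y of disc0_mid in the frame of tray_floor between -0.138 and 0.138 m and z of each of disc0_mid, disc1_mid, disc2_mid in the frame of tray_floor below 0.05 m and x of disc1_mid in the frame of tray_floor between -0.128 and 0.128 m and y of disc1_mid in the frame of tray_floor between -0.138 and 0.138 m and x of disc2_mid in the frame of tray_floor between -0.128 and 0.128 m and y of disc2_mid in the frame of tray_floor between -0.138 and 0.138 m), for 0.4 s.
At the end, for the whole second after the job is handed in: all three sinkers lie at rest inside the tray; the bin stands upright (within 6 degrees) on the mat, its middle within 30 mm of the mat's middle, at rest and released (x of disc0_mid in the frame of tray_floor between -0.128 and 0.128 m and y of disc0_mid in the frame of tray_floor between -0.138 and 0.138 m and z of each of disc0_mid, disc1_mid, disc2_mid in the frame of tray_floor below 0.05 m and x of disc1_mid in the frame of tray_floor between -0.128 and 0.128 m and y of disc1_mid in the frame of tray_floor between -0.138 and 0.138 m and x of disc2_mid in the frame of tray_floor between -0.128 and 0.128 m and y of disc2_mid in the frame of tray_floor between -0.138 and 0.138 m and linear speed of each of disc0, disc1, disc2 below 0.03 m/s and angle between bin_handle's own z axis and vertical below 0.1 rad and horizontal distance between bin_base and mat_mid below 0.03 m and z of bin_base in the frame of mat_mid below 0.008 m and linear speed of bin below 0.02 m/s and contact force between the fingers and bin below 0.1 N); the robot touches nothing.
It fails at once if the spool is moved by more than 30 mm (distance of spool from where it was at the start of the episode above 0.03 m).
It fails at once if the jar is moved by more than 30 mm (distance of jar from where it was at the start of the episode above 0.03 m).
It fails at once if the screwdriver is moved by more than 30 mm (distance of driver from where it was at the start of the episode above 0.03 m).
It also fails if it takes over 72 s, if anything falls off the work surface, if the arm or the gripper's body presses on something with over 40 N, if the wrist force passes 120 N, or if a joint passes its speed limit or range.

### The arm

A 6-joint arm with a two-finger parallel gripper is mounted at the origin on the work surface. World frame = base frame: x ahead of the robot, y to its left, z up, the work surface at z = 0. Lengths are in m, angles in degrees, forces in N, time in s.
With the tool pointing down it reaches from about 0.35 to 0.875 m from the base axis. Payload 4.2 kg.
Tool frame: the origin (TCP) lies at the very end of the fingers, on their centre line; the grasp point (between the pads) lies 19 mm behind it; z points along the fingers, x is the direction in which the jaws open and shut, and the axes are right-handed (so a half turn about z gives the same grasp; the last joint's range is limited). The gripper opens to 87 mm and grips with 3 to 60 N. Pads are 19 mm wide; open, the fingers measure 117 mm over their backs; the gripper's body (75 mm by 190 mm) begins 51 mm behind the grasp point.
Start: joints at [89.702, 22.042, 0.453, 0, -68.411, -14.817], TCP at [0.163, 0.603, 0.223] pointing down, gripper open.
Joint ranges: [-179.83, 179.83], [-69.29, 118.12], [-61.27, 80.66], [-181.25, 117.63], [-171.15, -9.14], [-177.46, 177.46]. Speed limits (degrees/s): [159.86, 159.86, 180, 180, 180, 180].

### API

Orientations are given as a 3x3 rotation matrix whose columns are the frame's x, y, z axes.
In Python, from station import r gives the robot as it stands.
- The arm moves only by the shell command python3 -m jog 'ROWS' [OPENING]. ROWS is JSON, a list of rows, each a list of 2 entries, a list of its own where there are three numbers: the shift along the tool's x, y, z in m, then the turn, a rotation vector about the tool's x, y, z in units of 5 degrees (1.0 is 5 degrees). A call has exactly 10 rows; each row is the pose to reach, as a shift and turn from the pose commanded when the call began, along the tool's axes at that moment; what a row does not reach only later rows make up. A row lasts 1/12 s, in which the tool goes at most 41.7 mm and 7.16 degrees, less where a joint would pass 70% of its speed; a pose out of reach is approached as far as the arm can. A call with a gripper value outside its range is refused whole. OPENING is the finger opening in m, from 0 to 0.087, set as the call begins (- or left out, the last holds). The fingers move at their own pace and stop on an object; the grip force is fixed at half the most. Time passes only in rows, so rows that repeat a pose let the fingers close, or fill a call up. It gives the time, the measured TCP pose, the force and the opening at its end, in the units of the state.
- r.sense(): the state, without advancing time (a new reading comes with each control period).
- r.capture(name): name is "scene" or "top" or "wrist"; returns (picture, depth): 384x512x3 uint8, blue, green, red; 384x512 float32, m along the optical axis (not along the pixel's ray), 0 where there is no reading.
- r.calibration(name): a dict with "fx", "fy", "cx", "cy" (pixels), "R" (3x3) and "t" (3): a world point X has camera coordinates R X + t; the wrist camera has in their place "tool_from_camera" (4x4, takes a point from camera to tool coordinates, whose origin is the TCP and whose axes are the tool frame's). Camera axes: x right, y down, z forward; pixel columns grow to the right and rows downward; lengths in m; the calibration is good to about 2 mm. A picture is of the moment at which its call begins: read the wrist's pose just before it. calibration takes no time and is no camera call.
- r.finish_job(): hands the job in, once; it reports no verdict.
Trained networks look in the newest picture that a camera, given by its name, has taken for a name from the list of things; names that differ only in an ending like _2 or _b are one class to them, and where a whole thing is asked for, a point or a joint stands for the part that bears it (a point fixed in the world has none). Each returns a list of dicts, best first, with "confidence" (0 to 1); they miss things now and then, are a little off and sometimes report something else, mostly with a low value. They report only what shows in the picture. A call takes as long as a camera call. They do not tell look-alikes from the thing itself.
- r.cut_out(query, camera): "region" (384x512 bool, what is visible of it) and "uv" ([column, row] in pixels, amid what is visible of it).
The state is a dict: "time_s": time; "joints": joint angles; "joint_velocities": joint speeds; "effort": joint torques, N m; "tcp_pos": TCP position; "ee_rot": TCP orientation; "wrist_force": force on the tool from outside, world axes, zero at the start; "moment": the same for the moment, N m; "gripper_width": opening from 0.0 (shut) to 1.0 (fully open).
Only numpy, scipy, OpenCV 4.12 (cv2) and the standard library are available. Lean on these libraries where they do the work, as an engineer would, in place of code of your own. Each camera call takes 0.05 s, during which the arm holds its last target.

## Working session

There is one attempt and no reset: what is moved stays moved. The work goes in short steps, Python scripts to look and compute and a shell command to move; the robot and the scene stay as the last step left them, time stands still between calls to the robot, and variables do not carry over. Pictures are saved under pics/ and viewed, and the job is handed in when it is done.

```bash
mkdir -p pics; ls
cat > h.py <<'E'
from station import r
import numpy as np, cv2
def world(cam,u,v,d,cal=None,pose=None):
    c=cal or r.calibration(cam)
    p=np.array([(u-c['cx'])/c['fx']*d,(v-c['cy'])/c['fy']*d,d])
    if 'R' in c: return (np.array(c['R']).T@(p-np.array(c['t'])[:,None] if p.ndim>1 else np.array(c['R']).T@(p-np.array(c['t'])))
    T=np.array(c['tool_from_camera']); q=T[:3,:3]@p+T[:3,3]
    return np.array(pose[1])@q+np.array(pose[0])
E
cat > h.py <<'E'
from station import r
import numpy as np, cv2
def cloud(cam,depth,pose=None):
    c=r.calibration(cam); v,u=np.mgrid[:384,:512]
    p=np.stack([(u-c['cx'])/c['fx']*depth,(v-c['cy'])/c['fy']*depth,depth],-1)
    if 'R' in c: return (p-np.array(c['t']).ravel())@np.array(c['R'])
    T=np.array(c['tool_from_camera']); q=p@T[:3,:3].T+T[:3,3]
    return q@np.array(pose['ee_rot']).T+np.array(pose['tcp_pos'])
E
python3 - <<'E'
from h import *
s=r.sense();print(s)
for n in ('scene','top'):
    im,d=r.capture(n); cv2.imwrite(f'pics/{n}0.png',im); np.save(f'{n}0.npy',d)
    P=cloud(n,d)
    for q in ('bin','bin_handle','mat_mid','tray_floor','spool','jar','driver','disc0'):
        for o in r.cut_out(q,n)[:3]:
            m=o['region']&(d>0); X=P[m]
            print(n,q,round(o['confidence'],2),np.round(o['uv']),m.sum(),np.round(np.median(X,0),3),np.round(np.percentile(X,2,axis=0),3),np.round(np.percentile(X,98,axis=0),3)) if m.sum() else None
E
```

```text
pics
{'time_s': 0.0, 'joints': array([ 8.97024566e+01,  2.20909739e+01,  3.79818429e-01, -3.00520825e-02,
       -6.84114308e+01, -1.48179421e+01]), 'joint_velocities': array([-0.04754994,  0.00178839, -0.01147735,  0.00962418,  0.04317162,
       -0.060491  ]), 'effort': array([-1.63915080e-03, -3.90668285e+01,  1.87403512e+01,  4.21963826e+00,
        1.09082865e-02, -2.03741201e-04]), 'tcp_pos': array([0.1627831 , 0.60280048, 0.22145488]), 'ee_rot': array([[-2.60951703e-01, -9.65351728e-01, -4.98817459e-04],
       [-9.65349366e-01,  2.60952169e-01, -2.13692376e-03],
       [ 2.19305055e-03, -7.61007782e-05, -9.99997592e-01]]), 'wrist_force': array([ 0.57625649,  0.10158088, -0.44958899]), 'moment': array([ 0.00830192, -0.01338515, -0.04803698]), 'gripper_width': 1.0013067091037409}
scene bin 0.91 [247. 247.] 2259 [0.614 0.165 0.071] [0.52  0.083 0.005] [0.68  0.237 0.121]
scene bin 0.61 [339. 227.] 3316 [0.376 0.255 0.092] [0.261 0.174 0.006] [0.442 0.322 0.158]
scene bin 0.55 [271. 337.] 2927 [0.696 0.403 0.069] [0.628 0.305 0.002] [0.752 0.46  0.118]
scene bin_handle 0.93 [337.
[... 1709 characters left out ...]
0.121]
top bin_handle 0.69 [181. 251.] 3929 [0.33  0.221 0.091] [0.225 0.139 0.001] [0.43  0.309 0.158]
top mat_mid 0.58 [221. 135.] 1381 [0.661 0.12  0.004] [ 0.51   0.058 -0.003] [0.72  0.237 0.011]
top tray_floor 0.56 [336. 196.] 8419 [ 0.502 -0.244  0.006] [ 0.376 -0.374 -0.   ] [ 0.626 -0.103  0.047]
top spool 0.94 [413. 150.] 692 [ 0.632 -0.459  0.05 ] [ 0.599 -0.5    0.002] [ 0.669 -0.427  0.057]
top jar 0.68 [412. 208.] 420 [ 0.472 -0.453  0.068] [ 0.446 -0.487  0.003] [ 0.496 -0.433  0.076]
top driver 0.56 [126. 190.] 343 [0.5   0.397 0.022] [ 0.475  0.35  -0.002] [0.537 0.496 0.031]
top disc0 0.32 [339. 195.] 8500 [ 0.502 -0.244  0.006] [ 0.375 -0.375 -0.   ] [ 0.626 -0.103  0.048]
```

View pics/scene0.png

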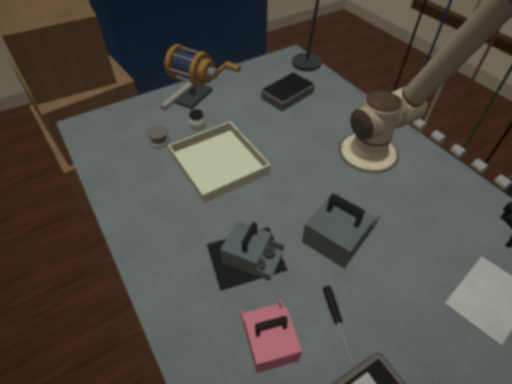

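View pics/top0.png

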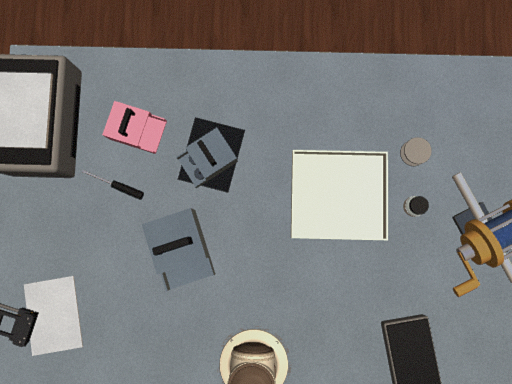

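The target is the small grey bin on the black mat: top image (207,155), mouth towards lower left with the discs showing, scene image (250,248). The pink bin and the larger grey bin are look-alikes. Next I measure the handle and mat poses.

Run:
```python
from h import *
Z={}
for n in ('scene','top'):
    im=cv2.imread(f'pics/{n}0.png'); d=np.load(f'{n}0.npy'); P=cloud(n,d)
    box=(P[...,0]>.48)&(P[...,0]<.76)&(P[...,1]>.02)&(P[...,1]<.29)&(d>0)
    h=box&(P[...,2]>.108)&(P[...,2]<.13)
    X=P[h][:,:2].astype(np.float32); rr=cv2.minAreaRect(X); print(n,'handle',len(X),rr,'mean',X.mean(0), P[h][:,2].max(), np.median(P[h][:,2]))
    c,s,vt=np.linalg.svd(X-X.mean(0)); w=vt[0]; print('dir',w,np.degrees(np.arctan2(w[1],w[0])))
    hood=box&(abs(P[...,2]-.071)<.006); X=P[hood][:,:2].astype(np.float32); print('hood',len(X),cv2.minAreaRect(X),np.median(P[hood][:,2]))
    g=im.max(2); mat=box&(g<60)&(P[...,2]<.012)
    X=P[mat][:,:2].astype(np.float32); print('mat',len(X),cv2.minAreaRect(X),cv2.boxPoints(cv2.minAreaRect(X)),np.median(P[mat][:,2]))
    # tray
    t=(P[...,0]>.33)&(P[...,0]<.68)&(P[...,1]>-.41)&(P[...,1]<-.06)&(P[...,2]>.035)&(P[...,2]<.06)
    X=P[t][:,:2].astype(np.float32); print('tray',cv2.minAreaRect(X),cv2.boxPoints(cv2.minAreaRect(X)))
    cv2.imwrite(f'pics/mk{n}.png',cv2.resize(np.hstack([(h*255).astype(np.uint8),(hood*255).astype(np.uint8),(mat*255).astype(np.uint8)])[90:320],(800,120)))
im=cv2.imread('pics/top0.png')[100:215,140:260]; cv2.imwrite('pics/topcrop.png',cv2.resize(im,None,fx=5,fy=5,interpolation=cv2.INTER_CUBIC))
```

```text
scene handle 165 ((0.6058530807495117, 0.15168634057044983), (0.07639777660369873, 0.016201933845877647), 34.988197326660156) mean [0.60611147 0.15369114] 0.12535449072789273 0.11921221112349048
dir [0.8225217 0.5687337] 34.66197
hood 1125 ((0.6098749041557312, 0.14199158549308777), (0.11054845154285431, 0.11145991086959839), 34.404720306396484) 0.07214257769601903
mat 1121 ((0.6175879836082458, 0.1539609134197235), (0.170467808842659, 0.19708798825740814), 76.72301483154297) [[0.50210327 0.09363671]
 [0.6939233  0.04837371]
 [0.7330727  0.21428512]
 [0.5412527  0.25954813]] 0.004383422525617177
tray ((0.5007832050323486, -0.2381446212530136), (0.2625005841255188, 0.28673750162124634), 0.4871898889541626) [[ 0.36831862 -0.09589707]
 [ 0.3707567  -0.38262418]
 [ 0.6332478  -0.38039216]
 [ 0.6308097  -0.09366506]]
top handle 154 ((0.6032899022102356, 0.14953972399234772), (0.0759052038192749, 0.01586858369410038), 34.51601791381836) mean [0.6025663  0.14898637] 0.12743368251821685 0.1192222708018771
dir [-0.8226359 -0.5685686] -145.34953
hood 1178 ((0.6087969541549683, 0.14117906987667084), (0.10897650569677353, 0.1101570650935173), 34.63180160522461) 0.07189269842230236
mat 1358 ((0.6157653331756592, 0.14756791293621063), (0.1590602993965149, 0.19784210622310638), 76.95642852783203) [[0.5014472  0.09241542]
 [0.6941848  0.04776406]
 [0.73008347 0.2027204 ]
 [0.5373459  0.24737176]] 0.003833705841898078
tray ((0.5003330707550049, -0.23913171887397766), (0.2605869770050049, 0.2815363109111786), 0.315642386674881) [[ 0.3692661  -0.09908349]
 [ 0.37081707 -0.3806155 ]
 [ 0.63140005 -0.37917995]
 [ 0.6298491  -0.09764794]]
```

View pics/topcrop.png

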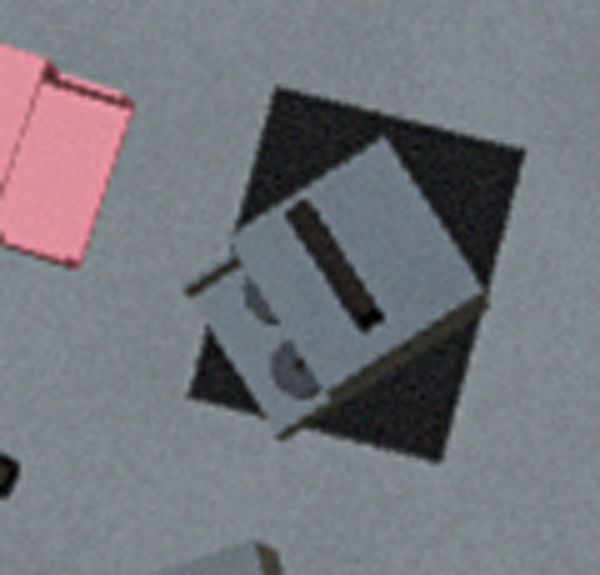

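```bash
cat > tgt.py <<'E'
# usage: tgt.py x y z yaw [tip about tool y deg] [lean about tool x deg] : GRASP point position, tool-x yaw
from h import *; import sys
from scipy.spatial.transform import Rotation as R
a=[float(q) for q in sys.argv[1:]]+[0]*2
s=r.sense(); E=np.array(s['ee_rot']); p=np.array(s['tcp_pos'])
y=np.radians(a[3]); x=np.array([np.cos(y),np.sin(y),0]); z=np.array([0,0,-1.]); T=np.stack([x,np.cross(z,x),z],1)
T=T@R.from_euler('y',a[4],degrees=True).as_matrix()@R.from_euler('x',a[5],degrees=True).as_matrix()
t=np.array(a[:3])+.019*T[:,2]
print('shift',np.round(E.T@(t-p),4),'turn',np.round(R.from_matrix(E.T@T).as_rotvec(degrees=True)/5,3))
print('t',round(s['time_s'],2),'tcp',np.round(p,4),'grasp',np.round(p-.019*E[:,2],4),'joints',np.round(s['joints'],1),'F',np.round(s['wrist_force'],2),'M',np.round(s['moment'],3),'w',round(s['gripper_width'],3))
E
python3 tgt.py 0.36 0.4 0.23 -170; python3 tgt.py 0.6045 0.1505 0.2 124.6
```

```text
shift [ 0.1449 -0.2433  0.0115] turn [-0.    -0.    12.977]
t 0.9 tcp [0.1629 0.6034 0.2225] grasp [0.1629 0.6034 0.2415] joints [ 89.7  22.    0.5  -0.  -68.4 -14.8] F [ 0.66  0.73 -0.06] M [-0.027 -0.003 -0.007] w 1.001
shift [ 0.3221 -0.5444  0.0415] turn [-0.    -0.    26.057]
t 0.9 tcp [0.1629 0.6034 0.2225] grasp [0.1629 0.6034 0.2415] joints [ 89.7  22.    0.5  -0.  -68.4 -14.8] F [ 0.66  0.73 -0.06] M [-0.027 -0.003 -0.007] w 1.001
```

```bash
python3 -m jog '[[[0.015,-0.024,0.001],[0,0,1.3]],[[0.029,-0.049,0.002],[0,0,2.6]],[[0.043,-0.073,0.003],[0,0,3.9]],[[0.058,-0.097,0.005],[0,0,5.2]],[[0.072,-0.122,0.006],[0,0,6.5]],[[0.087,-0.146,0.007],[0,0,7.8]],[[0.101,-0.17,0.008],[0,0,9.1]],[[0.116,-0.195,0.009],[0,0,10.4]],[[0.13,-0.219,0.01],[0,0,11.7]],[[0.145,-0.243,0.011],[0,0,13]]]' 0.087; python3 tgt.py 0.6045 0.1505 0.2 124.6
```

```text
time_s: 1.73
tcp_pos: [0.3606, 0.3991, 0.2118]
ee_rot: [[-0.986, -0.166, 0.0], [-0.166, 0.986, 0.001], [-0.0, 0.0, -1.0]]
wrist_force: [0.7, 0.3, -0.0]
gripper_width: 1.001
shift [-0.1991 -0.2857  0.0307] turn [7.0000e-03 1.0000e-03 1.2996e+01]
t 1.73 tcp [0.3606 0.3991 0.2118] grasp [0.3606 0.399  0.2308] joints [ 65.2  14.  -12.8   0.  -63.1 -55.6] F [ 0.71  0.35 -0.04] M [ 0.113 -0.03  -0.013] w 1.001
```

```bash
python3 -m jog '[[[-0.022,-0.032,0],[0,0,1.4]],[[-0.044,-0.063,0],[0,0,2.8]],[[-0.066,-0.095,0],[0,0,4.2]],[[-0.088,-0.127,0],[0,0,5.6]],[[-0.11,-0.159,0],[0,0,7]],[[-0.133,-0.19,0],[0,0,8.4]],[[-0.155,-0.222,0],[0,0,9.8]],[[-0.177,-0.254,0],[0,0,11.3]],[[-0.199,-0.286,0],[0,0,13]],[[-0.199,-0.286,0],[0,0,13]]]' 0.087
python3 - <<'E'
from h import *
s=r.sense(); im,d=r.capture('wrist'); cv2.imwrite('pics/w1.png',im); P=cloud('wrist',d,s)
h=(d>0)&(P[...,2]>.108)&(P[...,2]<.13)&(abs(P[...,0]-.6045)<.06)&(abs(P[...,1]-.15)<.06)
X=P[h][:,:2].astype(np.float32); print(len(X),cv2.minAreaRect(X),np.median(P[h][:,2]))
s=X-X.mean(0); w=np.linalg.svd(s,full_matrices=False)[2][0]; print(np.degrees(np.arctan2(w[1],w[0])))
E
python3 tgt.py 0.6045 0.1505 0.109 124.6
```

```text
time_s: 2.57
tcp_pos: [0.6085, 0.1478, 0.2109]
ee_rot: [[-0.563, 0.826, 0.001], [0.826, 0.563, -0.001], [-0.002, -0.0, -1.0]]
wrist_force: [0.4, 1.1, 0.9]
gripper_width: 1.002
1823 ((0.6041728854179382, 0.15107670426368713), (0.07496536523103714, 0.015652207657694817), 34.29018783569336) 0.11924893088430254
34.813087
shift [ 0.0021 -0.0012  0.1207] turn [-0.009  0.002 -0.034]
t 2.62 tcp [0.6067 0.1495 0.2107] grasp [0.6067 0.1495 0.2297] joints [ 28.7  22.5  -0.6   0.  -67.  -84.2] F [-0.73 -0.17 -0.01] M [ 0.141 -0.068 -0.046] w 0.998
```

View pics/w1.png

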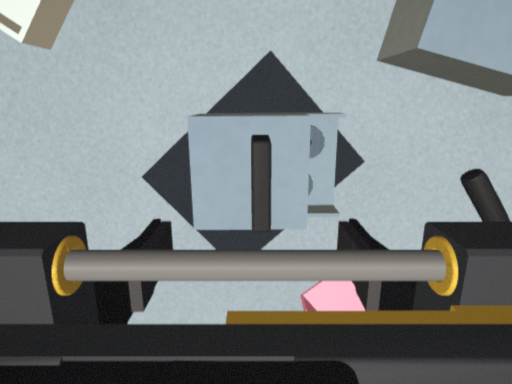

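The wrist picture shows the target's handle, black bar at (261,183), at (0.604, 0.151), which agrees with the fixed cameras. I go down onto it.

```bash
python3 -m jog '[[[0.002,-0.001,0.015],[0,0,0]],[[0.002,-0.001,0.03],[0,0,0]],[[0.002,-0.001,0.045],[0,0,0]],[[0.002,-0.001,0.06],[0,0,0]],[[0.002,-0.001,0.075],[0,0,0]],[[0.002,-0.001,0.09],[0,0,0]],[[0.002,-0.001,0.105],[0,0,0]],[[0.002,-0.001,0.115],[0,0,0]],[[0.002,-0.001,0.12],[0,0,0]],[[0.002,-0.001,0.12],[0,0,0]]]' 0.087; python3 tgt.py 0.6042 0.1508 0.109 124.6;python3 - <<'E'
from h import *
s=r.sense(); im,d=r.capture('wrist'); cv2.imwrite('pics/w2.png',im)
E
```

```text
time_s: 3.45
tcp_pos: [0.6021, 0.1536, 0.0905]
ee_rot: [[-0.573, 0.82, -0.002], [0.82, 0.573, -0.001], [0.0, -0.002, -1.0]]
wrist_force: [0.0, -0.1, -0.1]
gripper_width: 1.0
shift [-0.0035  0.0001  0.0005] turn [-0.025 -0.004  0.067]
t 3.45 tcp [0.6021 0.1536 0.0905] grasp [0.6022 0.1536 0.1095] joints [ 29.2  28.5  -9.6  -0.  -52.  -84.3] F [ 0.05 -0.07 -0.1 ] M [ 0.107 -0.101 -0.058] w 1.0
```

View pics/w2.png

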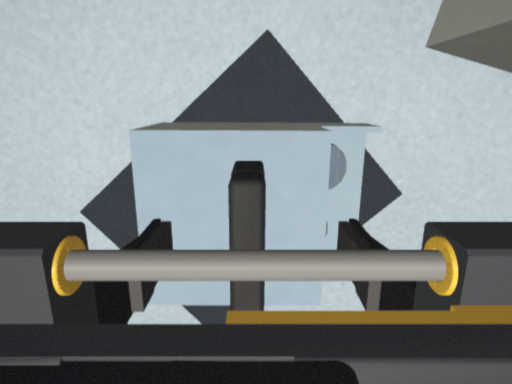

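```bash
python3 -m jog '[[[-0.003,0,0],[0,0,0]],[[-0.003,0,0],[0,0,0]],[[-0.003,0,0],[0,0,0]],[[-0.003,0,0],[0,0,0]],[[-0.003,0,0],[0,0,0]],[[-0.003,0,0],[0,0,0]],[[-0.003,0,0],[0,0,0]],[[-0.003,0,0],[0,0,0]],[[-0.003,0,0],[0,0,0]],[[-0.003,0,0],[0,0,0]]]' 0; python3 tgt.py 0.6042 0.1508 0.229 124.6
```

```text
time_s: 4.33
tcp_pos: [0.6046, 0.1511, 0.0915]
ee_rot: [[-0.572, 0.82, 0.0], [0.82, 0.572, 0.0], [-0.0, 0.0, -1.0]]
wrist_force: [0.5, 0.4, 0.2]
gripper_width: 0.328
shift [ 0.     -0.0005 -0.1185] turn [0.    0.    0.057]
t 4.33 tcp [0.6046 0.1511 0.0915] grasp [0.6046 0.1511 0.1105] joints [ 28.9  28.5  -9.4   0.  -52.1 -84. ] F [0.54 0.41 0.18] M [ 0.097 -0.142  0.024] w 0.328
```

Still closing (0.328, bar is about 0.184).

```bash
python3 -m jog '[[[0,0,0],[0,0,0]],[[0,0,0],[0,0,0]],[[0,0,0],[0,0,0]],[[0,0,0],[0,0,0]],[[0,0,0],[0,0,0]],[[0,0,-0.005],[0,0,0]],[[0,0,-0.015],[0,0,0]],[[0,0,-0.03],[0,0,0]],[[0,0,-0.045],[0,0,0]],[[0,0,-0.06],[0,0,0]]]' 0; python3 tgt.py 0.6042 0.1508 0.249 124.6
python3 - <<'E'
from h import *
im,d=r.capture('scene'); cv2.imwrite('pics/s3.png',im[150:330,150:390].repeat(3,0).repeat(3,1))
E
```

```text
time_s: 5.17
tcp_pos: [0.6033, 0.1506, 0.1508]
ee_rot: [[-0.572, 0.821, -0.004], [0.821, 0.572, -0.001], [0.001, -0.004, -1.0]]
wrist_force: [-0.3, 0.8, -8.9]
gripper_width: 0.177
shift [-0.0003  0.0006 -0.0792] turn [-0.045 -0.015  0.052]
t 5.17 tcp [0.6033 0.1506 0.1508] grasp [0.6033 0.1506 0.1698] joints [ 28.9  25.1  -5.6  -0.1 -59.6 -84. ] F [-0.33  0.78 -8.89] M [ 0.024 -0.273  0.05 ] w 0.177
```

View pics/s3.png

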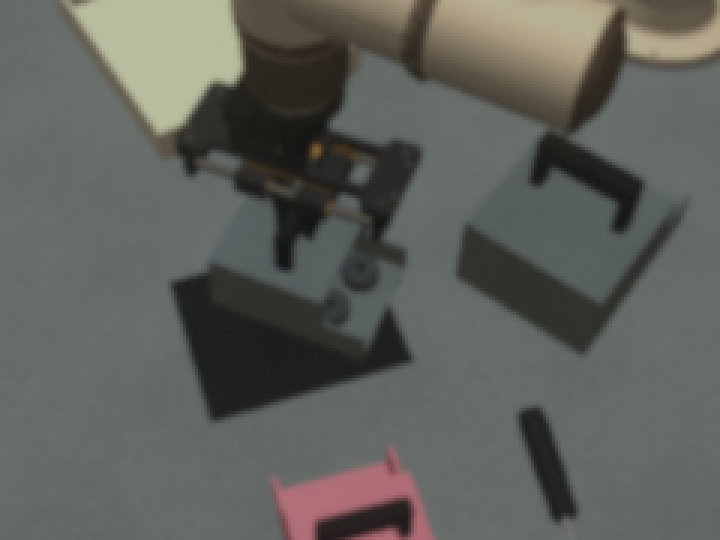

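The bin hangs level from the fingers with the two front discs showing (crop (360,270) and (337,307)). The wrist reads about -8.9 N, which is what a full bin should weigh. I carry it gently to the tray.

```bash
python3 tgt.py 0.56 0 0.28 107;python3 tgt.py 0.50 -0.215 0.28 90
```

```text
shift [-0.0981 -0.1232 -0.1063] turn [0.021 0.007 3.583]
t 5.22 tcp [0.6051 0.151  0.1548] grasp [0.605  0.151  0.1738] joints [ 28.9  24.9  -5.3   0.  -59.7 -84. ] F [ 0.51  0.25 -4.48] M [-0.049 -0.175  0.036] w 0.178
shift [-0.2401 -0.2955 -0.1065] turn [2.200e-02 4.000e-03 6.983e+00]
t 5.22 tcp [0.6051 0.151  0.1548] grasp [0.605  0.151  0.1738] joints [ 28.9  24.9  -5.3   0.  -59.7 -84. ] F [ 0.51  0.25 -4.48] M [-0.049 -0.175  0.036] w 0.178
```

```bash
python3 -m jog '[[[-0.002,-0.002,-0.01],[0,0,0]],[[-0.006,-0.008,-0.025],[0,0,0.2]],[[-0.014,-0.018,-0.04],[0,0,0.5]],[[-0.024,-0.03,-0.055],[0,0,0.9]],[[-0.036,-0.045,-0.07],[0,0,1.3]],[[-0.049,-0.062,-0.08],[0,0,1.8]],[[-0.062,-0.079,-0.09],[0,0,2.3]],[[-0.075,-0.096,-0.097],[0,0,2.8]],[[-0.088,-0.113,-0.102],[0,0,3.3]],[[-0.101,-0.13,-0.105],[0,0,3.7]]]' 0; python3 tgt.py 0.50 -0.215 0.28 90
```

```text
time_s: 6.05
tcp_pos: [0.5541, -0.0073, 0.2561]
ee_rot: [[-0.28, 0.96, -0.003], [0.96, 0.28, 0.0], [0.001, -0.002, -1.0]]
wrist_force: [0.5, 0.1, -8.6]
gripper_width: 0.182
shift [-0.1843 -0.1101 -0.0048] turn [-0.029 -0.006  3.252]
t 6.05 tcp [ 0.5541 -0.0073  0.2561] grasp [ 0.5542 -0.0073  0.2751] joints [ 16.   13.9  -6.4  -0.1 -69.9 -89.7] F [ 0.51  0.11 -8.58] M [-0.194 -0.286  0.006] w 0.182
```

```bash
python3 -m jog '[[[-0.018,-0.012,0],[0,0,0.4]],[[-0.041,-0.025,0],[0,0,0.8]],[[-0.064,-0.039,0],[0,0,1.3]],[[-0.088,-0.053,0],[0,0,1.7]],[[-0.111,-0.067,0],[0,0,2.1]],[[-0.133,-0.08,0],[0,0,2.4]],[[-0.152,-0.091,0],[0,0,2.7]],[[-0.168,-0.101,0],[0,0,3]],[[-0.179,-0.107,0],[0,0,3.2]],[[-0.184,-0.11,0],[0,0,3.25]]]' 0; python3 tgt.py 0.50 -0.215 0.205 90 -60
python3 - <<'E'
from h import *
im,d=r.capture('top'); cv2.imwrite('pics/t4.png',im)
E
```

```text
time_s: 6.88
tcp_pos: [0.5007, -0.215, 0.2556]
ee_rot: [[0.0, 1.0, -0.003], [1.0, -0.0, 0.0], [0.0, -0.003, -1.0]]
wrist_force: [0.9, 1.8, -8.1]
gripper_width: 0.184
shift [-0.0164 -0.0005  0.0601] turn [ -0.029 -12.005   0.015]
t 6.88 tcp [ 0.5007 -0.215   0.2556] grasp [ 0.5007 -0.2151  0.2746] joints [ -6.2  13.   -7.7  -0.  -69.5 -83.8] F [ 0.88  1.81 -8.06] M [ 0.747 -0.151  0.032] w 0.184
```

View pics/t4.png

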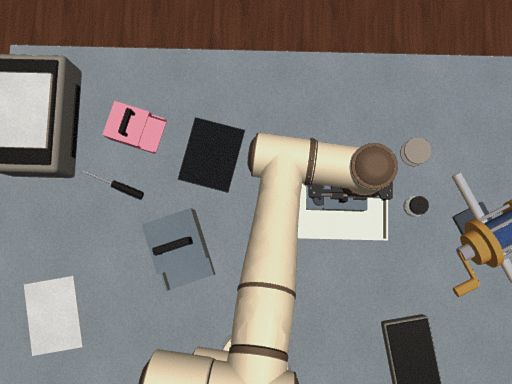

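```bash
python3 -m jog '[[[-0.002,0,0.006],[0,-1.2,0]],[[-0.004,0,0.012],[0,-2.4,0]],[[-0.005,0,0.018],[0,-3.6,0]],[[-0.007,0,0.024],[0,-4.8,0]],[[-0.008,0,0.03],[0,-6,0]],[[-0.01,0,0.036],[0,-7.2,0]],[[-0.011,0,0.042],[0,-8.4,0]],[[-0.013,0,0.048],[0,-9.6,0]],[[-0.015,0,0.054],[0,-10.8,0]],[[-0.016,0,0.06],[0,-12,0]]]' 0; python3 tgt.py 0.50 -0.215 0.205 90 -60
python3 - <<'E'
from h import *
im,d=r.capture('scene'); cv2.imwrite('pics/s5.png',im[80:260,120:420].repeat(2,0).repeat(2,1))
E
```

```text
time_s: 7.77
tcp_pos: [0.5044, -0.2276, 0.1969]
ee_rot: [[0.001, 1.0, 0.01], [0.5, 0.008, -0.866], [-0.866, 0.006, -0.5]]
wrist_force: [-0.6, -0.9, -5.3]
gripper_width: 0.181
shift [-0.0008 -0.0044  0.004 ] turn [ 0.11   0.003 -0.013]
t 7.77 tcp [ 0.5044 -0.2276  0.1969] grasp [ 0.5042 -0.2111  0.2064] joints [  10.9   21.3  -47.    69.   -65.9 -156.9] F [-0.59 -0.86 -5.27] M [ 3.35e+00  2.00e-03 -1.50e-01] w 0.181
```

View pics/s5.png

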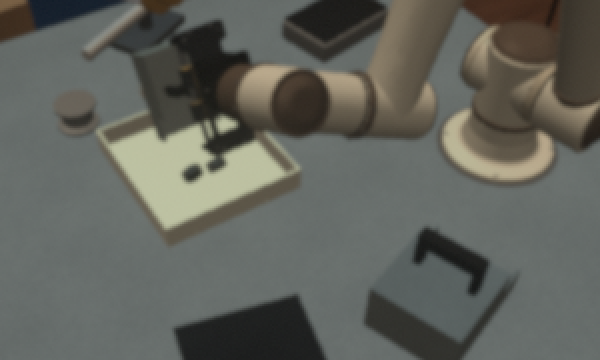

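Two discs are out in the tray at crop (192,172) and (216,163). I wait briefly, then level the bin and heft it.

```bash
python3 -m jog '[[[0,0,0],[0,0,0]],[[0,0,0],[0,0,0]],[[0,0,0],[0,0,0]],[[0,0,0],[0,0,0]],[[0,0,0],[0,0,0]],[[0,0,0],[0,0,0]],[[0,0,0],[0,0,0]],[[0,0,0],[0,0,0]],[[0,0,0],[0,0,0]],[[0,0,0],[0,0,0]]]' 0; python3 tgt.py 0.50 -0.215 0.29 90
```

```text
time_s: 8.65
tcp_pos: [0.5022, -0.2297, 0.1965]
ee_rot: [[-0.001, 1.0, 0.002], [0.5, 0.002, -0.866], [-0.866, -0.0, -0.5]]
wrist_force: [-0.1, -0.7, -5.4]
gripper_width: 0.178
shift [-0.0571 -0.0021 -0.05  ] turn [ 0.014 11.998  0.025]
t 8.65 tcp [ 0.5022 -0.2297  0.1965] grasp [ 0.5021 -0.2133  0.206 ] joints [  10.7   21.3  -47.    68.7  -66.  -156.6] F [-0.07 -0.72 -5.36] M [ 3.37  -0.155 -0.022] w 0.178
```

```bash
python3 -m jog '[[[-0.006,0,-0.005],[0,1.2,0]],[[-0.012,0,-0.01],[0,2.4,0]],[[-0.018,0,-0.015],[0,3.6,0]],[[-0.023,0,-0.02],[0,4.8,0]],[[-0.029,0,-0.025],[0,6,0]],[[-0.034,0,-0.03],[0,7.2,0]],[[-0.04,0,-0.035],[0,8.4,0]],[[-0.046,0,-0.04],[0,9.6,0]],[[-0.052,-0.001,-0.045],[0,10.8,0]],[[-0.057,-0.002,-0.05],[0,12,0]]]' 0; python3 -m jog '[[[0,0,0],[0,0,0]],[[0,0,0],[0,0,0]],[[0,0,0],[0,0,0]],[[0,0,0],[0,0,0]],[[0,0,0],[0,0,0]],[[0,0,0],[0,0,0]],[[0,0,0],[0,0,0]],[[0,0,0],[0,0,0]],[[0,0,0],[0,0,0]],[[0,0,0],[0,0,0]]]' 0
python3 - <<'E'
from h import *
F=[]
for i in range(6):
    F.append(r.sense()['wrist_force'][2]); im,d=r.capture('scene')
print(np.round(F,2),np.mean(F)); cv2.imwrite('pics/s6.png',im[80:260,120:420].repeat(2,0).repeat(2,1))
E
python3 tgt.py 0.50 -0.215 0.32 90 0 50;python3 tgt.py 0.50 -0.215 0.32 90 0 -50
```

```text
time_s: 9.48
tcp_pos: [0.4987, -0.2139, 0.2718]
ee_rot: [[-0.004, 1.0, -0.003], [1.0, 0.004, 0.006], [0.006, -0.003, -1.0]]
wrist_force: [-0.2, -2.0, -5.4]
gripper_width: 0.183
time_s: 10.32
tcp_pos: [0.5001, -0.2148, 0.2709]
ee_rot: [[-0.003, 1.0, -0.0], [1.0, 0.003, -0.0], [-0.0, -0.0, -1.0]]
wrist_force: [-0.3, -0.4, -4.1]
gripper_width: 0.186
[-4.09 -4.82 -5.06 -5.15 -4.61 -3.79] -4.588524944070749
shift [ 0.     -0.0147 -0.0369] turn [10.     0.012  0.025]
t 10.62 tcp [ 0.5001 -0.215   0.2709] grasp [ 0.5001 -0.215   0.2899] joints [ -6.2  12.3  -6.3  -0.  -71.3 -83.7] F [ 0.14  0.31 -5.17] M [ 0.062 -0.157  0.011] w 0.178
shift [-0.0001  0.0144 -0.0369] turn [-10.     -0.012   0.025]
t 10.62 tcp [ 0.5001 -0.215   0.2709] grasp [ 0.5001 -0.215   0.2899] joints [ -6.2  12.3  -6.3  -0.  -71.3 -83.7] F [ 0.14  0.31 -5.17] M [ 0.062 -0.157  0.011] w 0.178
```

View pics/s6.png

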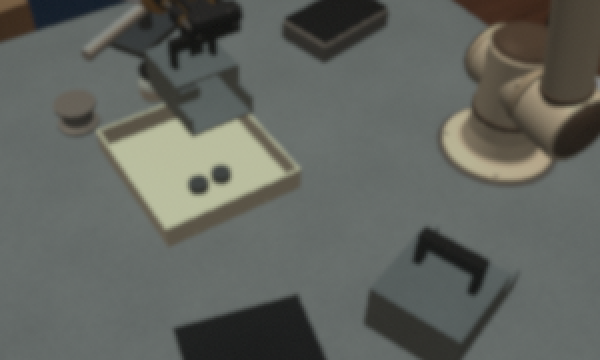

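The heft reads about 4.6 N (an empty bin would be 2.9 N), so one sinker is still caught. I turn the bin by 90° so that the lean goes in a direction the arm reaches comfortably, then lean it.

```bash
python3 -m jog '[[[0,0,-0.003],[0,0,-0.4]],[[0,0,-0.006],[0,0,-1.2]],[[0,0,-0.01],[0,0,-2.2]],[[0,0,-0.014],[0,0,-3.2]],[[0,0,-0.018],[0,0,-4.2]],[[0,0,-0.022],[0,0,-5.2]],[[0,0,-0.025],[0,0,-6.2]],[[0,0,-0.028],[0,0,-7.2]],[[0,0,-0.03],[0,0,-8.2]],[[0,0,-0.03],[0,0,-9.2]]]' 0; python3 -m jog '[[[0,0,0],[0,0,-1]],[[0,0,0],[0,0,-2]],[[0,0,0],[0,0,-3]],[[0,0,0],[0,0,-4]],[[0,0,0],[0,0,-5]],[[0,0,0],[0,0,-6]],[[0,0,0],[0,0,-7]],[[0,0,0],[0,0,-8]],[[0,0,0],[0,0,-8.6]],[[0,0,0],[0,0,-8.8]]]' 0
python3 tgt.py 0.50 -0.215 0.33 180 0 -52
```

```text
time_s: 11.45
tcp_pos: [0.5003, -0.2151, 0.3015]
ee_rot: [[-0.724, 0.69, 0.001], [0.69, 0.724, -0.0], [-0.001, 0.0, -1.0]]
wrist_force: [-0.7, 0.3, -4.2]
gripper_width: 0.18
time_s: 12.28
tcp_pos: [0.5001, -0.215, 0.3009]
ee_rot: [[-1.0, -0.004, -0.0], [-0.004, 1.0, -0.0], [0.0, -0.0, -1.0]]
wrist_force: [0.5, -0.8, -5.1]
gripper_width: 0.181
shift [ 0.      0.015  -0.0174] turn [-10.4   -0.02   0.04]
t 12.28 tcp [ 0.5001 -0.215   0.3009] grasp [ 0.5001 -0.215   0.3199] joints [ -6.2  11.5  -3.2   0.  -75.3   6.4] F [ 0.51 -0.83 -5.09] M [ 0.03   0.021 -0.037] w 0.181
```

```bash
python3 -m jog '[[[0,0.0015,-0.002],[-1.1,0,0]],[[0,0.003,-0.004],[-2.2,0,0]],[[0,0.0045,-0.005],[-3.3,0,0]],[[0,0.006,-0.007],[-4.4,0,0]],[[0,0.0075,-0.009],[-5.5,0,0]],[[0,0.009,-0.011],[-6.6,0,0]],[[0,0.0105,-0.012],[-7.7,0,0]],[[0,0.012,-0.014],[-8.8,0,0]],[[0,0.0135,-0.016],[-9.8,0,0]],[[0,0.015,-0.0175],[-10.6,0,0]]]' 0
python3 - <<'E'
from h import *
im,d=r.capture('scene'); cv2.imwrite('pics/s7.png',im[60:240,100:400].repeat(2,0).repeat(2,1))
im,d=r.capture('wrist'); cv2.imwrite('pics/w7.png',im)
E
python3 tgt.py 0.50 -0.215 0.33 180 0 0
```

```text
time_s: 13.12
tcp_pos: [0.5004, -0.2018, 0.3178]
ee_rot: [[-1.0, 0.001, -0.0], [0.001, 0.601, 0.799], [0.001, 0.799, -0.601]]
wrist_force: [-0.2, 0.1, -5.3]
gripper_width: 0.18
shift [ 0.     -0.0113 -0.0073] turn [10.599 -0.038 -0.049]
t 13.22 tcp [ 0.5001 -0.2024  0.3156] grasp [ 0.5001 -0.2176  0.3271] joints [ -32.3   27.    20.3  -46.2 -110.7   25.9] F [-0.94 -0.03 -4.82] M [-3.179 -0.004  0.061] w 0.182
```

View pics/s7.png

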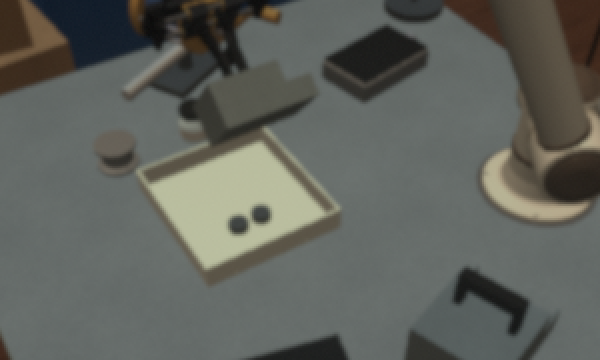

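View pics/w7.png

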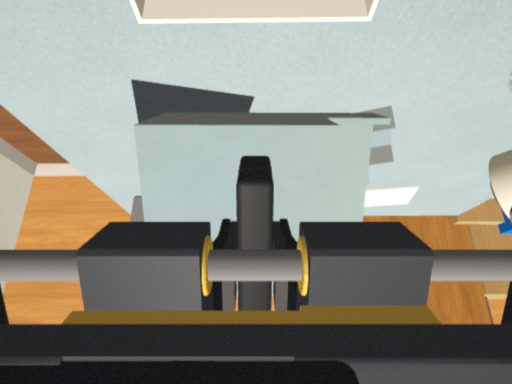

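The bin leans rigidly with the fingers, about 53°, with its -y side low. I hold it there, then level it.

```bash
python3 -m jog '[[[0,0,0],[0,0,0]],[[0,0,0],[0,0,0]],[[0,0,0],[0,0,0]],[[0,0,0],[0,0,0]],[[0,0,0],[0,0,0]],[[0,0,0],[0,0,0]],[[0,0,0],[0,0,0]],[[0,0,0],[0,0,0]],[[0,0,0],[0,0,0]],[[0,0,0],[0,0,0]]]' 0; python3 -m jog '[[[0,-0.001,-0.001],[0.8,0,0]],[[0,-0.002,-0.001],[1.8,0,0]],[[0,-0.003,-0.002],[2.9,0,0]],[[0,-0.005,-0.003],[4,0,0]],[[0,-0.006,-0.004],[5.1,0,0]],[[0,-0.007,-0.005],[6.2,0,0]],[[0,-0.008,-0.005],[7.3,0,0]],[[0,-0.009,-0.006],[8.4,0,0]],[[0,-0.01,-0.007],[9.5,0,0]],[[0,-0.011,-0.007],[10.6,0,0]]]' 0
python3 tgt.py 0.50 -0.215 0.29 90 0 0
```

```text
time_s: 14.05
tcp_pos: [0.5001, -0.1999, 0.3184]
ee_rot: [[-1.0, -0.001, -0.002], [-0.002, 0.602, 0.799], [0.0, 0.799, -0.602]]
wrist_force: [0.2, -0.3, -5.3]
gripper_width: 0.178
time_s: 14.88
tcp_pos: [0.4995, -0.2113, 0.3141]
ee_rot: [[-1.0, -0.002, -0.0], [-0.002, 1.0, -0.002], [0.0, -0.002, -1.0]]
wrist_force: [-0.3, 0.1, -5.5]
gripper_width: 0.176
shift [-0.0005 -0.0036  0.0431] turn [-1.7000e-02  1.6000e-02  1.8024e+01]
t 14.88 tcp [ 0.4995 -0.2113  0.3141] grasp [ 0.4995 -0.2113  0.3331] joints [ -5.7  10.9  -2.1   0.1 -77.    5.8] F [-0.26  0.07 -5.47] M [ 0.057  0.102 -0.032] w 0.176
```

```bash
python3 -m jog '[[[0,0,0.002],[0,0,0.4]],[[0,-0.001,0.006],[0,0,1.2]],[[0,-0.001,0.01],[0,0,2.2]],[[0,-0.002,0.015],[0,0,3.2]],[[0,-0.002,0.02],[0,0,4.2]],[[0,-0.003,0.025],[0,0,5.2]],[[0,-0.003,0.03],[0,0,6.2]],[[0,-0.003,0.035],[0,0,7.2]],[[0,-0.004,0.04],[0,0,8.2]],[[0,-0.004,0.043],[0,0,9.2]]]' 0; python3 -m jog '[[[0,0,0],[0,0,1]],[[0,0,0],[0,0,2]],[[0,0,0],[0,0,3]],[[0,0,0],[0,0,4]],[[0,0,0],[0,0,5]],[[0,0,0],[0,0,6]],[[0,0,0],[0,0,7]],[[0,0,0],[0,0,8]],[[0,0,0],[0,0,8.6]],[[0,0,0],[0,0,8.8]]]' 0
python3 tgt.py 0.50 -0.215 0.205 90 -60 0
```

```text
time_s: 15.72
tcp_pos: [0.4988, -0.2151, 0.2694]
ee_rot: [[-0.692, 0.722, -0.003], [0.722, 0.692, 0.004], [0.005, 0.0, -1.0]]
wrist_force: [0.4, -0.3, -5.7]
gripper_width: 0.181
time_s: 16.55
tcp_pos: [0.4993, -0.2153, 0.2702]
ee_rot: [[0.0, 1.0, -0.002], [1.0, -0.0, 0.003], [0.003, -0.002, -1.0]]
wrist_force: [-0.1, 0.5, -4.2]
gripper_width: 0.179
shift [-0.0164  0.0009  0.0746] turn [-1.9000e-02 -1.2032e+01  1.0000e-02]
t 16.55 tcp [ 0.4993 -0.2153  0.2702] grasp [ 0.4993 -0.2153  0.2892] joints [ -6.3  12.4  -6.3  -0.2 -71.4 -83.6] F [-0.09  0.53 -4.21] M [ 0.069 -0.285 -0.033] w 0.179
```

```bash
python3 -m jog '[[[-0.002,0,0.008],[0,-1.2,0]],[[-0.004,0,0.016],[0,-2.4,0]],[[-0.005,0,0.024],[0,-3.6,0]],[[-0.007,0,0.032],[0,-4.8,0]],[[-0.008,0,0.039],[0,-6,0]],[[-0.01,0,0.046],[0,-7.2,0]],[[-0.011,0,0.053],[0,-8.4,0]],[[-0.013,0,0.06],[0,-9.6,0]],[[-0.015,0,0.067],[0,-10.8,0]],[[-0.016,0,0.0745],[0,-12,0]]]' 0;  python3 -m jog '[[[0,0,0],[0,0,0]],[[0,0,0],[0,0,0]],[[0,0,0],[0,0,0]],[[0,0,0],[0,0,0]],[[0,0,0],[0,0,0]],[[0,0,0],[0,0,0]],[[0,0,0],[0,0,0]],[[0,0,0],[0,0,0]],[[0,0,0],[0,0,0]],[[0,0,0],[0,0,0]]]' 0;python3 tgt.py 0.50 -0.215 0.29 90 0 0
python3 - <<'E'
from h import *
im,d=r.capture('scene'); cv2.imwrite('pics/s8.png',im[80:260,120:420].repeat(2,0).repeat(2,1))
E
```

```text
time_s: 17.38
tcp_pos: [0.5006, -0.2317, 0.1966]
ee_rot: [[0.001, 1.0, 0.005], [0.498, 0.004, -0.867], [-0.867, 0.003, -0.498]]
wrist_force: [0.7, -0.7, -2.8]
gripper_width: 0.183
time_s: 18.22
tcp_pos: [0.5001, -0.2321, 0.1964]
ee_rot: [[-0.001, 1.0, 0.002], [0.5, 0.002, -0.866], [-0.866, 0.0, -0.5]]
wrist_force: [-0.6, 0.7, -3.4]
gripper_width: 0.182
shift [-0.056  -0.0001 -0.0522] turn [ 0.015 11.998  0.024]
t 18.22 tcp [ 0.5001 -0.2321  0.1964] grasp [ 0.5001 -0.2157  0.2059] joints [  10.4   21.2  -47.3   69.   -65.9 -156.7] F [-0.57  0.65 -3.39] M [ 2.755 -0.17   0.016] w 0.182
```

View pics/s8.png

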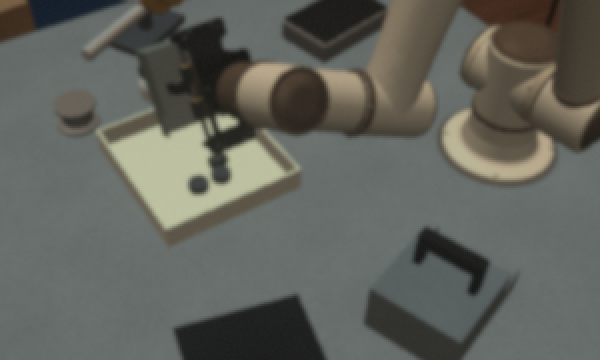

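The third disc is out, with discs at crop (198,184), (221,173) and (217,158). I level the bin and heft it again.

```bash
python3 -m jog '[[[-0.006,0,-0.005],[0,1.2,0]],[[-0.012,0,-0.01],[0,2.4,0]],[[-0.018,0,-0.015],[0,3.6,0]],[[-0.023,0,-0.021],[0,4.8,0]],[[-0.029,0,-0.026],[0,6,0]],[[-0.034,0,-0.031],[0,7.2,0]],[[-0.04,0,-0.036],[0,8.4,0]],[[-0.046,0,-0.041],[0,9.6,0]],[[-0.051,0,-0.047],[0,10.8,0]],[[-0.056,0,-0.052],[0,12,0]]]' 0; python3 -m jog '[[[0,0,0],[0,0,0]],[[0,0,0],[0,0,0]],[[0,0,0],[0,0,0]],[[0,0,0],[0,0,0]],[[0,0,0],[0,0,0]],[[0,0,0],[0,0,0]],[[0,0,0],[0,0,0]],[[0,0,0],[0,0,0]],[[0,0,0],[0,0,0]],[[0,0,0],[0,0,0]]]' 0
python3 - <<'E'
from h import *
F=[]
for i in range(14):
    F.append(r.sense()['wrist_force'][2]); im,d=r.capture('scene' if i%2 else 'top')
    cv2.imwrite('pics/s9.png' if i%2 else 'pics/t9.png',im)
    np.save('s9.npy' if i%2 else 't9.npy',d)
print(np.round(F,2),np.mean(F)); 
d=np.load('t9.npy');im=cv2.imread('pics/t9.png');P=cloud('top',d)
b=(P[...,0]>.45)&(P[...,0]<.78)&(P[...,1]>.0)&(P[...,1]<.3)&(P[...,2]<.015)&(im.max(2)<60)
n,l,st,ce=cv2.connectedComponentsWithStats(b.astype(np.uint8)); k=1+st[1:,4].argmax()
X=P[l==k][:,:2].astype(np.float32); print('mat',cv2.minAreaRect(X),cv2.boxPoints(cv2.minAreaRect(X)),X.mean(0))
d=np.load('s9.npy');im=cv2.imread('pics/s9.png');P=cloud('scene',d)
b=(P[...,0]>.45)&(P[...,0]<.78)&(P[...,1]>.0)&(P[...,1]<.3)&(P[...,2]<.015)&(im.max(2)<60)
n,l,st,ce=cv2.connectedComponentsWithStats(b.astype(np.uint8)); k=1+st[1:,4].argmax()
X=P[l==k][:,:2].astype(np.float32); print('mat',cv2.minAreaRect(X),X.mean(0))
cv2.imwrite('pics/s9c.png',im[80:260,120:420].repeat(2,0).repeat(2,1))
E
```

```text
time_s: 19.1
tcp_pos: [0.4995, -0.214, 0.2718]
ee_rot: [[-0.004, 1.0, -0.001], [1.0, 0.004, 0.006], [0.006, -0.001, -1.0]]
wrist_force: [0.4, -1.2, -2.9]
gripper_width: 0.179
time_s: 19.93
tcp_pos: [0.5001, -0.215, 0.2709]
ee_rot: [[-0.003, 1.0, 0.0], [1.0, 0.003, -0.0], [-0.0, 0.0, -1.0]]
wrist_force: [-0.2, 0.3, -3.2]
gripper_width: 0.183
[-3.23 -3.75 -2.95 -3.26 -3.08 -2.58 -2.2  -2.3  -3.08 -3.12 -2.75 -2.65
 -2.79 -3.54] -2.9495762629748996
mat ((0.6160781383514404, 0.14771360158920288), (0.1585468351840973, 0.19777646660804749), 76.89962768554688) [[0.5017956  0.09291709]
 [0.6944248  0.04808954]
 [0.7303607  0.20251012]
 [0.53773147 0.24733767]] [0.6148755  0.14756401]
mat ((0.6158314943313599, 0.14731070399284363), (0.15920446813106537, 0.19743376970291138), 77.1663589477539) [0.61895365 0.15078789]
```

View pics/s9c.png

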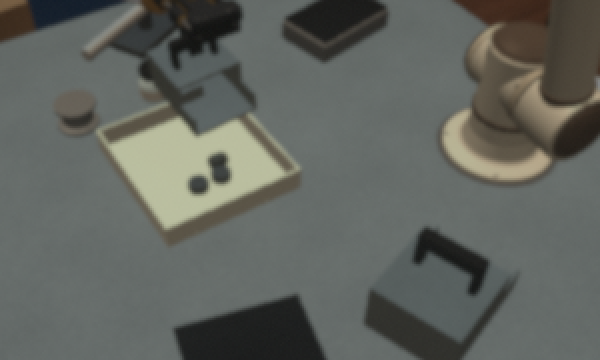

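The heft averages 2.95 N, so the bin is empty, and all three discs are in the tray. The mat centre is (0.616, 0.1475) with its long axis at -13°. Next I place the bin aligned with it.

```bash
python3 tgt.py 0.6257 0.1452 0.24 167 0 0
```

```text
shift [0.36   0.1264 0.0499] turn [  0.      0.    -15.373]
t 20.63 tcp [ 0.5001 -0.2151  0.2708] grasp [ 0.5001 -0.2151  0.2898] joints [ -6.2  12.4  -6.3  -0.  -71.3 -83.7] F [-0.28 -0.17 -2.33] M [ 0.039 -0.161  0.014] w 0.179
```

```bash
python3 -m jog '[[[0.007,0.002,0],[0,0,-0.3]],[[0.022,0.007,0],[0,0,-0.9]],[[0.045,0.015,0],[0,0,-1.8]],[[0.07,0.025,0],[0,0,-2.8]],[[0.096,0.034,0],[0,0,-3.9]],[[0.122,0.043,0.005],[0,0,-5]],[[0.148,0.052,0.01],[0,0,-6.1]],[[0.174,0.061,0.015],[0,0,-7.2]],[[0.2,0.07,0.02],[0,0,-8.3]],[[0.226,0.079,0.025],[0,0,-9.4]]]' 0; python3 tgt.py 0.6257 0.1452 0.24 167 0 0
```

```text
time_s: 21.47
tcp_pos: [0.5788, 0.013, 0.2457]
ee_rot: [[-0.737, 0.676, 0.0], [0.676, 0.737, 0.0], [-0.0, 0.0, -1.0]]
wrist_force: [0.0, 0.1, -3.2]
gripper_width: 0.182
shift [0.0548 0.1292 0.0247] turn [ 3.000e-03  1.000e-03 -5.901e+00]
t 21.47 tcp [0.5788 0.013  0.2457] grasp [0.5788 0.013  0.2647] joints [ 17.3  16.7  -4.1  -0.  -69.2 -59.8] F [ 0.01  0.14 -3.2 ] M [ 0.06  -0.211 -0.018] w 0.182
```

```bash
python3 -m jog '[[[0.009,0.021,0],[0,0,-1]],[[0.017,0.041,0],[0,0,-1.9]],[[0.025,0.06,0],[0,0,-2.8]],[[0.033,0.078,0.005],[0,0,-3.6]],[[0.04,0.095,0.01],[0,0,-4.3]],[[0.046,0.109,0.015],[0,0,-5]],[[0.051,0.12,0.02],[0,0,-5.5]],[[0.054,0.127,0.024],[0,0,-5.8]],[[0.055,0.129,0.025],[0,0,-5.9]],[[0.055,0.129,0.025],[0,0,-5.9]]]' 0
python3 - <<'E'
from h import *
im,d=r.capture('scene'); cv2.imwrite('pics/s10.png',im[130:310,150:390].repeat(3,0).repeat(3,1))
E
python3 tgt.py 0.6257 0.1452 0.13 167 0 0
```

```text
time_s: 22.3
tcp_pos: [0.6258, 0.1435, 0.2201]
ee_rot: [[-0.973, 0.23, -0.001], [0.23, 0.973, -0.001], [0.001, -0.001, -1.0]]
wrist_force: [-0.7, -1.4, -3.3]
gripper_width: 0.179
shift [0.0006 0.0022 0.1097] turn [-0.007 -0.005 -0.074]
t 22.35 tcp [0.6258 0.143  0.2207] grasp [0.6258 0.143  0.2397] joints [ 27.3  23.8   2.9   0.  -69.2 -40.7] F [-0.16 -1.23 -3.18] M [ 0.067 -0.042  0.   ] w 0.18
```

View pics/s10.png

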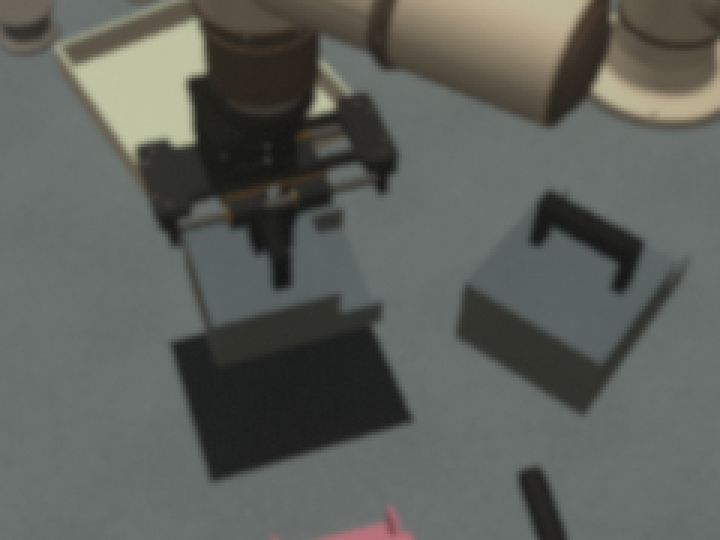

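The bin is aligned and level above the mat, clear of the larger bin. I lower it.

```bash
python3 -m jog '[[[0,0.001,0.008],[0,0,0]],[[0,0.002,0.022],[0,0,0]],[[0,0.002,0.038],[0,0,0]],[[0,0.002,0.055],[0,0,0]],[[0,0.002,0.072],[0,0,0]],[[0,0.002,0.087],[0,0,0]],[[0,0.002,0.099],[0,0,0]],[[0,0.002,0.107],[0,0,0]],[[0,0.002,0.112],[0,0,0]],[[0,0.002,0.115],[0,0,0]]]' 0; python3 tgt.py 0.6257 0.1452 0.1105 167 0 0
```

```text
time_s: 23.18
tcp_pos: [0.6264, 0.1446, 0.1054]
ee_rot: [[-0.973, 0.232, -0.0], [0.232, 0.973, -0.0], [0.0, -0.0, -1.0]]
wrist_force: [0.2, 0.2, -3.4]
gripper_width: 0.178
shift [0.0009 0.0004 0.0139] turn [-0.003 -0.002 -0.079]
t 23.18 tcp [0.6264 0.1446 0.1054] grasp [0.6264 0.1446 0.1244] joints [ 27.4  29.3  -5.5   0.  -55.1 -40.8] F [ 0.18  0.18 -3.44] M [ 0.142 -0.029 -0.027] w 0.178
```

```bash
python3 -m jog '[[[0.001,0,0.003],[0,0,0]],[[0.001,0,0.006],[0,0,0]],[[0.001,0,0.009],[0,0,0]],[[0.001,0,0.011],[0,0,0]],[[0.001,0,0.0125],[0,0,0]],[[0.001,0,0.0135],[0,0,0]],[[0.001,0,0.014],[0,0,0]],[[0.001,0,0.014],[0,0,0]],[[0.001,0,0.014],[0,0,0]],[[0.001,0,0.014],[0,0,0]]]' 0; python3 tgt.py 0.6257 0.1452 0.1105 167 0 0
```

```text
time_s: 24.02
tcp_pos: [0.6255, 0.1447, 0.0947]
ee_rot: [[-0.973, 0.23, 0.001], [0.23, 0.973, -0.001], [-0.001, -0.001, -1.0]]
wrist_force: [-5.8, -2.5, 8.2]
gripper_width: 0.18
shift [-0.0001  0.0005  0.0032] turn [-0.006  0.013 -0.065]
t 24.02 tcp [0.6255 0.1447 0.0947] grasp [0.6255 0.1447 0.1137] joints [ 27.5  29.9  -6.4   0.1 -53.7 -40.8] F [-5.78 -2.49  8.22] M [-0.351  1.406  0.   ] w 0.18
```

Contact came about 3 mm early, so the bin is probably pitched slightly in the grip. It should settle flat when released.

```bash
python3 -m jog '[[[0,0,-0.002],[0,0,0]],[[0,0,-0.002],[0,0,0]],[[0,0,-0.002],[0,0,0]],[[0,0,-0.002],[0,0,0]],[[0,0,-0.002],[0,0,0]],[[0,0,-0.002],[0,0,0]],[[0,0,-0.002],[0,0,0]],[[0,0,-0.002],[0,0,0]],[[0,0,-0.002],[0,0,0]],[[0,0,-0.002],[0,0,0]]]' 0.06
python3 - <<'E'
from h import *
im,d=r.capture('scene'); cv2.imwrite('pics/s11.png',im[130:310,150:390].repeat(3,0).repeat(3,1))
E
python3 tgt.py 0.6257 0.1452 0.1105 167 0 0
```

```text
time_s: 24.85
tcp_pos: [0.6255, 0.1452, 0.0938]
ee_rot: [[-0.973, 0.231, -0.0], [0.231, 0.973, -0.0], [0.0, -0.0, -1.0]]
wrist_force: [-0.7, 0.3, 0.4]
gripper_width: 0.68
shift [-0.0002  0.      0.0023] turn [-0.    -0.    -0.073]
t 24.9 tcp [0.6255 0.1452 0.0938] grasp [0.6255 0.1452 0.1128] joints [ 27.5  30.   -6.4   0.  -53.7 -40.8] F [ 0.6  -0.69  0.13] M [ 0.142 -0.06   0.008] w 0.688
```

View pics/s11.png

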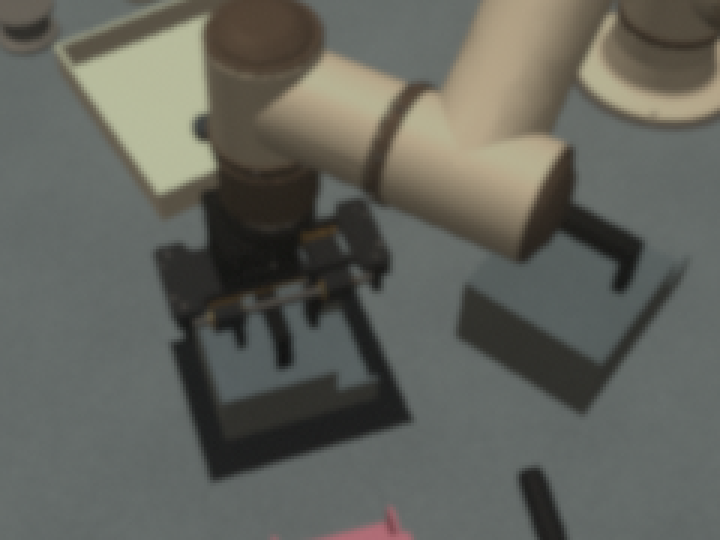

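The bin sits flat on the mat and the fingers are clear of the bar on both sides. I retreat straight up, then sideways to give the cameras a view.

```bash
python3 -m jog '[[[0,0,-0.005],[0,0,0]],[[0,0,-0.015],[0,0,0]],[[0,0,-0.03],[0,0,0]],[[0,0,-0.05],[0,0,0]],[[0,0,-0.07],[0,0,0]],[[0,0,-0.09],[0,0,0]],[[0,0,-0.11],[0,0,0]],[[0,0,-0.13],[0,0,0]],[[0,0,-0.15],[0,0,0]],[[0,0,-0.16],[0,0,0]]]' 0.06
python3 -m jog '[[[0.01,-0.01,0],[0,0,0]],[[0.03,-0.03,0],[0,0,0]],[[0.05,-0.05,0],[0,0,0]],[[0.07,-0.07,0],[0,0,0]],[[0.09,-0.09,0],[0,0,0]],[[0.11,-0.11,0],[0,0,0]],[[0.13,-0.13,0],[0,0,0]],[[0.14,-0.14,0],[0,0,0]],[[0.145,-0.145,0],[0,0,0]],[[0.145,-0.145,0],[0,0,0]]]' 0.06
python3 - <<'E'
from h import *
for n in('scene','top'):
    im,d=r.capture(n); cv2.imwrite(f'pics/{n}12.png',im); P=cloud(n,d)
    box=(P[...,0]>.5)&(P[...,0]<.74)&(P[...,1]>.03)&(P[...,1]<.26)&(d>0)
    for nm,a,b in(('handle',.108,.13),('hood',.066,.077)):
        h=box&(P[...,2]>a)&(P[...,2]<b); X=P[h][:,:2].astype(np.float32); print(n,nm,len(X),cv2.minAreaRect(X),np.median(P[h][:,2])) if len(X)>5 else None
    h=box&(abs(P[...,2]-.071)<.006); A=np.c_[P[h][:,:2],np.ones(h.sum())]; print('hood slope',np.linalg.lstsq(A,P[h][:,2],rcond=None)[0])
    for q in('disc0','spool','jar','driver'):
        for o in r.cut_out(q,n)[:4]:
            X=P[o['region']&(d>0)]; print(n,q,round(o['confidence'],2),np.round(o['uv']),np.round(np.median(X,0),3))
E
```

```text
time_s: 25.73
tcp_pos: [0.6266, 0.1454, 0.2583]
ee_rot: [[-0.973, 0.231, 0.006], [0.231, 0.973, 0.002], [-0.005, 0.003, -1.0]]
wrist_force: [1.4, 0.9, 0.6]
gripper_width: 0.692
time_s: 26.57
tcp_pos: [0.4501, 0.0371, 0.2546]
ee_rot: [[-0.973, 0.232, 0.001], [0.232, 0.973, 0.001], [-0.001, 0.001, -1.0]]
wrist_force: [0.2, -0.4, 0.4]
gripper_width: 0.688
scene handle 155 ((0.6240915656089783, 0.1377861201763153), (0.07517015933990479, 0.01597919501364231), 76.74559020996094) 0.11964311372832533
scene hood 1151 ((0.6332710385322571, 0.1346226930618286), (0.11163877695798874, 0.11047982424497604), 76.3503646850586) 0.07216168494055078
hood slope [ 0.00078757 -0.00522374  0.07226618]
scene disc0 0.63 [230. 166.] [ 0.482 -0.182  0.021]
scene disc0 0.44 [221. 170.] [ 0.529 -0.18   0.022]
scene disc0 0.43 [229. 159.] [ 0.477 -0.206  0.036]
scene spool 0.96 [158. 140.] [ 0.641 -0.449  0.049]
scene driver 0.98 [337. 306.] [0.506 0.409 0.023]
top handle 159 ((0.6227619647979736, 0.13665111362934113), (0.07627622038125992, 0.01618224009871483), 76.8761978149414) 0.11897868245819741
top hood 1114 ((0.6329704523086548, 0.13431112468242645), (0.10899214446544647, 0.1103397011756897), 76.67198944091797) 0.07159362678018169
hood slope [-0.00094738 -0.00122512  0.07225606]
top disc0 0.59 [324. 185.] [ 0.524 -0.187  0.022]
top disc0 0.4 [327. 204.] [ 0.469 -0.211  0.037]
top spool 0.86 [415. 151.] [ 0.632 -0.46   0.05 ]
top jar 0.73 [415. 207.] [ 0.471 -0.454  0.069]
top driver 0.54 [127. 190.] [0.501 0.401 0.022]
```

View pics/scene12.png

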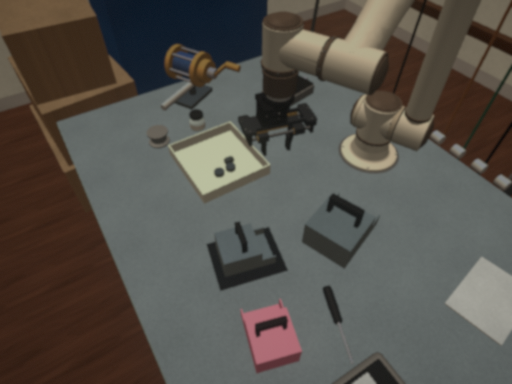

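View pics/top12.png

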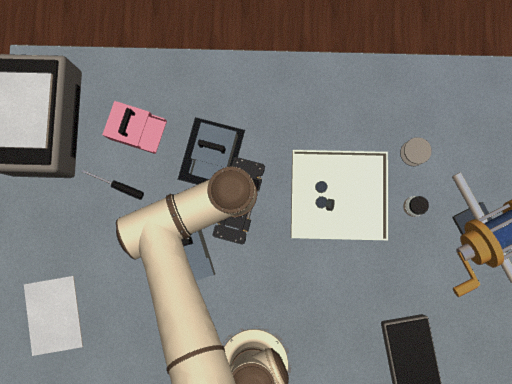

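Run:
```python
from h import *
print(np.round(r.sense()['wrist_force'],2)); r.finish_job()
```

```text
[-0.95 -0.2  -0.17]
the job is handed in; nothing more can be done
```

The bin is empty and standing released on its mat, and all three sinkers are in the tray. I handed the job in at about 27 s; it reports no verdict.

- **First tip (60°):** two sinkers slid out. The heft read about 4.6 N, and an empty bin weighs 2.9 N, so one was still caught.
- **Freeing it:** I leaned the bin 53° to its -y side, levelled it and tipped it again. The third sinker came out, and the second heft averaged 2.95 N, which matches an empty bin.
- **Bin on the mat:** it stands level and aligned with the mat, with the fingers clear. Its middle is about 8 mm from the mat's middle, because it ended up about 8 mm off along the handle, but it is wholly on the mat.
- **Set-down:** the bin touched the mat about 3 mm early, with roughly 8 N pushing back, and sat flat once released.
- **Sinkers:** all three are well inside the tray. One rests partly on another, with its top about 36 mm above the bench, within the limit. I did not measure their speed separately.
- **Bystanders:** the spool, jar and screwdriver are where they were, to within a few millimetres. The jar was found only in the top camera's last picture.

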